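# Ready the 100 g check weight over the balance with tongs

### The job

Start the check of the balance: with the pan empty, press its round blue calibration key fully down to its stop and let it come up again. Then take up the spring tongs from their rest and squeeze them on the 100 g brass weight (the middle one in the wooden block) to lift it out; never touch that weight with the gripper, and leave the other weights, the bottles, jar, mortar and spatula where they are. Finish while still holding: the weight upright and still in the tongs, its foot about 2 to 8 cm above the balance pan, never set down on the balance or knocked against it.

Things in the scene. Friction and masses are not known exactly. Their poses are not given: they have to be found in the camera images.
- balance: white precision balance, fixed, 250 mm deep (x) by 200 mm wide (y), front towards -x; origin under its centre on the table, x to the rear, z up. Key strip at the front (top 42 mm high), display sloping up behind it, weighing deck 60 mm high, round pan behind, highest part 75 mm
- pan (a point): centre of the top face of the balance's round steel pan, 128 mm diameter, 75 mm above the table
- key_top (a point): centre of the top face of the round blue calibration key, 24 mm diameter, at the front right corner of the balance (from the robot's side); stands 8 mm proud of the strip (50 mm above the table), pressed straight down, nothing taller within 30 mm but the sloping display behind it (rear of the slope 58 mm high)
- cal_key (a joint): travel of the calibration key in m: 0 up, 0.005 fully down at its stop; a spring lifts it, 2 N to start moving, 5 N fully down
- tongs: spring tongs of steel strip, 220 mm long, 96 g, lying level across their rest, arms side by side, joined by a bow at the rear. Origin midway between the finger grips (the balance point within 15 mm) at the underside; x to the jaws, y across the arms, z up. Strips 14 mm deep (z 0 to 14 mm); pivot at x -100 mm
- tongs_grip (a point): midpoint between the two blue ribbed finger grips, 7 mm above the tongs' underside; they are 40 mm long (x), 44 mm over their outsides at rest, 32 mm and parallel when the jaws bear on a 22 mm round. Grip here, fingers closing along the tongs' y; 20 mm free beneath the tongs between the ribs of the rest
- tongs_jaws (a point): midpoint between the two black rubber V jaws of the tongs at rest, 95 mm ahead (x) of tongs_grip at the same height; a round held by the jaws is centred here. Jaws 10 mm high (z 2 to 12 mm) and 20 mm long; gap at the V edges 38 mm at rest, outer width there 60 mm
- tongs_arm (a joint): closing angle of the tongs in rad: 0 at rest (open), about 0.12 with the jaws on a 22 mm round, 0.19 shut; the spring opens them: squeezing at the finger grips takes 5 N to start closing, 9 N at 0.12; every extra newton there gives about 0.5 N at the jaws
- rest: white tongs rest, fixed: plate 170 (x) by 85 (y) by 6 mm, with two cross ribs 12 mm thick at x -62 and +62 mm, tops 26 mm above the table; the tongs lie on the ribs along x, jaws to +x. Origin under its centre
- case: dark wooden weight block, fixed, 80 (x) by 190 (y) by 30 mm high, three round wells 6 mm deep in a row along y: at y +60 mm (34 mm diameter, 200 g), y 0 (28 mm, 100 g), y -55 mm (24 mm, 50 g). Origin under its centre
- weight_100: the 100 g brass weight: cylinder 22 mm diameter, 28 mm tall, then a 5 mm neck of 11 mm and a knob of 17 mm, 42 mm in all; origin at the centre of its underside, z up. Stands in the middle well, its foot 24 mm above the table, 22 mm of the cylinder above the block
- weight_200: the 200 g brass weight, 28 mm diameter, 51 mm tall, origin at the centre of its underside; leave it
- weight_50: the 50 g brass weight, 18 mm diameter, 32 mm tall, origin at the centre of its underside; leave it
- bottle_a: amber bottle with black cap, 48 mm diameter, 95 mm tall, origin at the centre of its underside; leave it
- bottle_b: amber bottle with black cap, 42 mm diameter, 80 mm tall, origin at the centre of its underside; leave it
- jar: white jar with steel lid, 50 mm diameter, 50 mm tall, origin at the centre of its underside; leave it
- mortar: white porcelain mortar, 110 mm diameter, 60 mm tall, with a pestle leaning over its rim to 96 mm height, origin at the centre of its underside; leave it
- spatula: steel powder scoop (spoon spatula) lying on the table in front of the robot, 170 mm long along its x, bowl about 40 mm wide, origin on the table under its middle; leave it
Mind the look-alikes: they are no part of the job. Leave any purple look-alike of the tongs alone.

How it is judged:
On the way, in this order (a step that is already met when the one before it is completed fails the run):
1. the calibration key is pressed down to its stop while nothing is on the balance (value of joint cal_key above 0.0042 m and contact force between each of weight_100, tongs and balance below 0.1 N), for 0.1 s.
2. the key is up again and the tongs are gripped and lifted off their rest (value of joint cal_key below 0.002 m and contact force between the fingers and tongs above 1 N and contact force between tongs and rest below 0.05 N and distance of tongs_grip from where it was at the start of the episode above 0.02 m), for 0.2 s.
3. the tongs hold the 100 g weight lifted clear of its well (contact force between tongs and weight_100 above 0.5 N and z of weight_100 in the frame of case above 0.034 m and contact force between case and weight_100 below 0.05 N), for 0.2 s.
At the end, for the whole second after the job is handed in: weight held by the gripped tongs, axis within 60 mm of the pan centre, foot 15 to 90 mm above the pan, tilt under 17 degrees, speed under 30 mm/s; tongs, weight and gripper clear of the balance, key up; other weights, bottles, jar, mortar, spatula moved less than 15 mm (horizontal distance between weight_100 and pan below 0.06 m and z of weight_100 in the frame of pan between 0.015 and 0.09 m and angle between weight_100's own z axis and vertical below 0.3 rad and linear speed of weight_100 below 0.03 m/s and contact force between tongs and weight_100 above 0.5 N and contact force between the fingers and tongs above 1 N and contact force between each of tongs, weight_100 and balance below 0.1 N and contact force between each of the arm, the fingers and balance below 0.3 N and value of joint cal_key below 0.002 m and distance of each of weight_200, weight_50, bottle_a, bottle_b, jar, mortar, spatula from where it was at the start of the episode below 0.015 m); the arm keeps its last pose, push and grip.
It fails at once if the gripper or arm touches the 100 g weight (contact force between any of the fingers, the arm and weight_100 above 0.3 N).
It fails at once if the weight or the tongs knock against or are set down on the balance (contact force between weight_100 and balance above 1 N or contact force between tongs and balance above 2 N).
It fails at once if a bystander is pushed away or knocked over (distance of any of weight_200, weight_50, bottle_a, bottle_b, jar, mortar, spatula from where it was at the start of the episode above 0.02 m or angle between any of weight_200, weight_50, bottle_a, bottle_b, jar, mortar's own z axis and vertical above 0.5 rad).
It also fails if it takes over 67 s, if anything falls off the work surface, if the arm or the gripper's body presses on something with over 40 N, if the wrist force passes 120 N, or if a joint passes its speed limit or range.

### The arm

A 7-joint arm with a two-finger parallel gripper is mounted at the origin on the work surface. World frame = base frame: x ahead of the robot, y to its left, z up, the work surface at z = 0. Lengths are in m, angles in rad, forces in N, time in s.
With the tool pointing down it reaches from about 0.425 to 0.95 m from the base axis. Payload 4.7 kg.
Tool frame: the origin (TCP) lies between the finger pads; the fingertips stand 25 mm ahead of it and the grasp point (between the pads) lies 6 mm ahead of it; x points along the fingers, z is the direction in which the jaws open and shut, and the axes are right-handed (so a half turn about x gives the same grasp; the last joint's range is limited). The gripper opens to 85 mm and grips with 20 to 120 N. Pads are 22 mm wide; open, the fingers measure 114 mm over their backs; the gripper's body (76 mm by 85 mm) begins 54 mm behind the grasp point. The pads swing forward as they close: fully open they stand 13 mm farther back than shut.
Start: joints at [-1.306, 0.469, -0.049, 1.532, 0.024, 1.141, -0.082], TCP at [0.195, 0.646, 0.218] pointing down, gripper open.
Joint ranges: [-2.59, 2.59], [-0.33, 1.99], [-1.39, 1.29], [0.1, 2.45], [-1.04, 4.18], [0.21, 1.99], [-2.66, 2.66]. Speed limits (rad/s): [2.57, 2.57, 3.14, 3.14, 3.14, 3.14, 3.14].

### API

Orientations are given as a 3x3 rotation matrix whose columns are the frame's x, y, z axes.
In Python, from rig import * gives the robot as it stands. Calls block until the motion is done:
- movep(position, orientation): joint-space move of the TCP to a pose.
- move_l(position, attitude=None, feed=0.15, until_force=None): straight line of the TCP; attitude=None keeps the orientation; feed is the mean speed in m/s. With until_force (N) it stops when the force on the tool has changed by that much, and returns True; else False.
- move_joints(angles): joint-space move.
- command_gripper(opening, newtons=None): finger opening in m; newtons is the grip in N (None keeps the last); returns when the fingers have stopped.
- sleep(seconds).
- inverse_kinematics(position, orientation): joint angles nearest the present ones, or None.
- sense(): the state.
- camera(name): name is "side" or "top"; returns (picture, depth): 400x640x3 uint8, red, green, blue; 400x640 float32, m along the optical axis (not along the pixel's ray), 0 where there is no reading.
- camera_params(name): a dict with "K" (3x3 intrinsics, pixels), "position" and "rotation" of the camera in the world. Camera axes: x right, y down, z forward; pixel columns grow to the right and rows downward; lengths in m; the calibration is good to about 2 mm. A picture is of the moment at which its call begins. camera_params takes no time and is no camera call.
A pose or a line that the arm cannot do raises Unreachable and nothing moves.
- finish_job(): hands the job in, once; it reports no verdict.
The state is a dict: "time_s": time; "joint_pos": joint angles; "qd": joint speeds; "joint_efforts": joint torques, N m; "position": TCP position; "tcp_rot": TCP orientation; "wrist_force": force on the tool from outside, world axes, zero at the start; "ft_torque": the same for the moment, N m; "finger_gap": finger opening in m.
Only numpy, scipy, OpenCV 4.12 (cv2) and the standard library are available. Lean on these libraries where they do the work, as an engineer would, in place of code of your own. Each camera call takes 0.05 s, during which the arm holds its last target. There are 200 camera calls.

## Working session

There is one attempt and no reset: what is moved stays moved. The work goes in short steps, each a Python script; the robot and the scene stay as the last script left them, time stands still between calls to the robot, and variables do not carry over. Pictures are saved under pics/ and viewed, about 8 in all and at most 12, crops included, and the job is handed in when it is done.

```bash
ls; mkdir -p pics; python3 - <<'E'
from rig import *
import cv2,numpy as np
for n in("top","side"):
    p,d=camera(n); cv2.imwrite(f"pics/{n}0.png",p[...,::-1]); np.save(f"{n}0.npy",d)
    c=camera_params(n); print(n,c)
E
```

```text
pics
top {'K': array([[375.11820209,   0.        , 324.04867674],
       [  0.        , 375.11820209, 199.70766913],
       [  0.        ,   0.        ,   1.        ]]), 'position': array([ 0.50325794, -0.06471908,  1.17129064]), 'rotation': array([[-0.00712988, -0.99918584,  0.03970917],
       [-0.999962  ,  0.00732341,  0.00473033],
       [-0.00501729, -0.03967393, -0.99920008]])}
side {'K': array([[366.85878695,   0.        , 320.88742406],
       [  0.        , 366.85878695, 197.48390107],
       [  0.        ,   0.        ,   1.        ]]), 'position': array([0.32971577, 0.88930862, 0.69740169]), 'rotation': array([[-0.97004816, -0.13584231,  0.20137882],
       [-0.24286128,  0.5253078 , -0.81551831],
       [ 0.00499603, -0.83999916, -0.5425647 ]])}
```

View pics/top0.png

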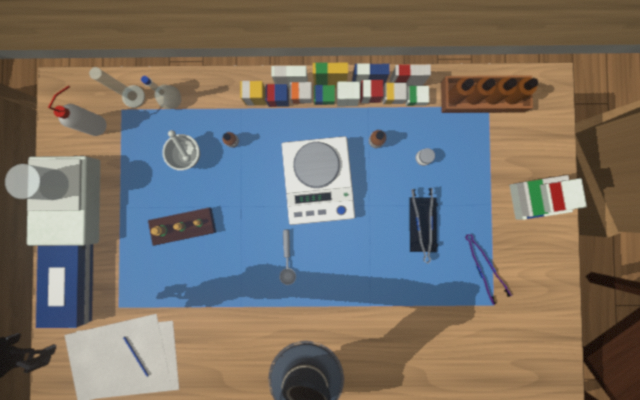

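View pics/side0.png

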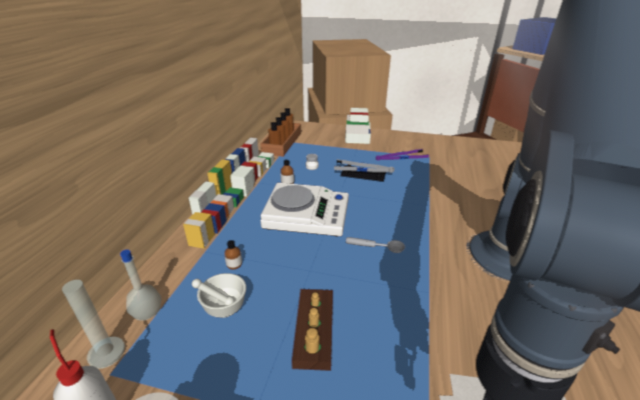

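The top view shows the balance around (318,180), with the blue key at (341,210). The steel tongs are on the dark rest at (424,225), the weight block is at (182,226), and the purple look-alike is at (488,268). Next I'll zoom in with one montage.

```bash
python3 - <<'E'
import cv2,numpy as np
t=cv2.imread("pics/top0.png")
def c(x,y,w,h,s): return cv2.resize(t[y:y+h,x:x+w],(w*s,h*s),interpolation=cv2.INTER_CUBIC)
a=c(400,180,50,90,6); b=c(275,130,83,100,5)[:, :]; k=c(140,200,83,45,6)
H=540; im=np.zeros((600,800,3),np.uint8)
im[:540,:300]=a; im[:300,300:300+83*3]=cv2.resize(b,(249,300)); im[310:580,300:798]=k
cv2.imwrite("pics/m1.png",im)
E
```

```text
(no output)
```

View pics/m1.png

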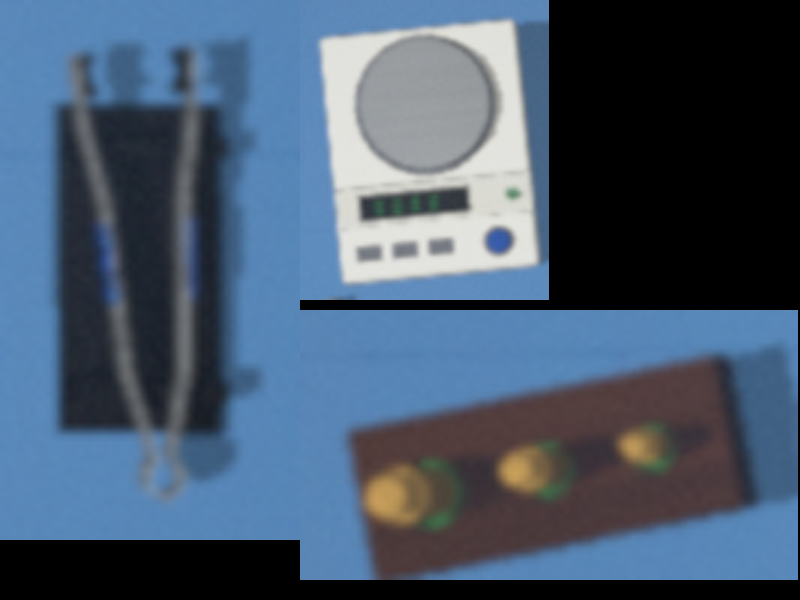

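The zoom shows the following:
- **Tongs:** jaws at about (413.7,192.5) and (430.5,191.7), grips at (417.7,224.2) and (432.2,223), bow at (427,260).
- **Balance:** the key is round and blue, with the strip edge about 15 mm behind its centre.
- **Block:** the three weights run left to right as 200, 100 and 50 g.

Now I'll locate them numerically.

```bash
cat > h.py <<'E'
import numpy as np,cv2
def ray(cp,uv,z):
    uv=np.atleast_2d(np.asarray(uv,float)); K=cp["K"]
    d=np.c_[(uv[:,0]-K[0,2])/K[0,0],(uv[:,1]-K[1,2])/K[1,1],np.ones(len(uv))]@cp["rotation"].T
    p=cp["position"]; return p+d*((z-p[2])/d[:,2])[:,None]
def cloud(cp,d):
    K=cp["K"]; v,u=np.mgrid[:d.shape[0],:d.shape[1]]
    c=np.stack([(u-K[0,2])/K[0,0]*d,(v-K[1,2])/K[1,1]*d,d],-1)
    return c@cp["rotation"].T+cp["position"]
def rot(yaw):  # tool down, jaws opening along y of a frame with this yaw
    c,s=np.cos(yaw),np.sin(yaw); x=np.array([0,0,-1.]); z=np.array([-s,c,0]); return np.c_[x,np.cross(z,x),z]
E
python3 - <<'E'
from rig import *
from h import *
cp=camera_params("top"); t=cv2.imread("pics/top0.png"); P=cloud(cp,np.load("top0.npy")); hsv=cv2.cvtColor(t,cv2.COLOR_BGR2HSV)
np.set_printoptions(precision=4,suppress=True)
def blob(m,x0,x1,y0,y1):
    mm=np.zeros(m.shape,np.uint8); mm[y0:y1,x0:x1]=m[y0:y1,x0:x1]; 
    n,l,s,c=cv2.connectedComponentsWithStats(mm); i=1+np.argmax(s[1:,4]); return c[i],s[i],l==i
H,S,V=[hsv[...,i] for i in range(3)]
print("key hsv",hsv[210,341],"mat",hsv[180,250],"grip",hsv[222,432],hsv[224,417])
keym=((H>105)&(S>120)).astype(np.uint8)
c,s,_=blob(keym,330,350,202,218); print("key",c,s,ray(cp,c,.05))
g,s,_=blob(((H<95)&(S<60)&(V<190)).astype(np.uint8)|((S<50)&(V<180)).astype(np.uint8),285,350,135,192); print("pan px",g,s,ray(cp,g,.075))
w,s,l=blob(((S<60)&(V>150)).astype(np.uint8),275,360,130,230); 
w2=cv2.convexHull(np.argwhere(l)[:,::-1].astype(np.int32)); r=cv2.minAreaRect(ray(cp,w2[:,0],.05)[:,:2].astype(np.float32)); print("balance",r)
print("tongs jaws",ray(cp,[(413.7,192.5),(430.5,191.7)],.033),"grips",ray(cp,[(417.7,224.2),(432.2,223)],.033),"bow",ray(cp,(427.2,260),.033))
m=((V<70)).astype(np.uint8); c,s,l=blob(m,405,440,190,256)
print("rest",cv2.minAreaRect(ray(cp,cv2.convexHull(np.argwhere(l)[:,::-1].astype(np.int32))[:,0],.006)[:,:2].astype(np.float32)))
cs=np.s_[205:250,140:225]; q=P[cs].reshape(-1,3)
k=(q[:,2]>.022)&(q[:,2]<.034); print("case n",k.sum(),cv2.minAreaRect(q[k][:,:2].astype(np.float32)))
k=((H<28)&(S>100)&(V>130))[cs].astype(np.uint8); n,L,st,ce=cv2.connectedComponentsWithStats(k)
for i in range(1,n):
    if st[i,4]>8:
        pp=P[cs][L==i]; tp=pp[pp[:,2]>pp[:,2].max()-.008]; print("brass",ce[i]+[140,205],st[i,4],"zmax",pp[:,2].max(),"mean top",tp.mean(0))
print("bal top z",np.median(P[150:175,305:330,2]))
E
```

```text
key hsv [110 169 169] mat [105 131 187] grip [110 133 102] [110 152 124]
key [340.7895 209.8421] [338 207   7   7  38] [[ 0.5172 -0.1092  0.05  ]]
pan px [316.8849 164.3508] [ 293  141   49   48 1816] [[ 0.6509 -0.0392  0.075 ]]
balance ((0.6070746183395386, -0.04045352339744568), (0.24982663989067078, 0.19851349294185638), 5.285218715667725)
tongs jaws [[ 0.5684 -0.3316  0.033 ]
 [ 0.5704 -0.3826  0.033 ]] grips [[ 0.4723 -0.3421  0.033 ]
 [ 0.4756 -0.386   0.033 ]] bow [[ 0.3644 -0.3689  0.033 ]]
rest ((0.47231897711753845, -0.36350587010383606), (0.04031117260456085, 0.16069041192531586), 88.95640563964844)
case n 1416 ((0.4715825617313385, 0.378048300743103), (0.07982271164655685, 0.1935465782880783), 11.373054504394531)
brass [195.5882 222.4706] 17 zmax 0.060229852563610464 mean top [0.4832 0.323  0.0563]
brass [176.3235 226.3529] 34 zmax 0.07070318684114918 mean top [0.4726 0.3763 0.0661]
brass [154.566  230.5094] 53 zmax 0.08197231981849762 mean top [0.4602 0.4372 0.0761]
bal top z 0.07544064545863893
```

```bash
python3 - <<'E'
from rig import *
from h import *
np.set_printoptions(precision=3,suppress=True)
F=np.diag([1,-1,-1.])
for nm,p,y in [("key",(.5145,-.1095,.2),.093),("tongs",(.474,-.364,.039),.065),("case",(.379,.358,.05),.198),("pan",(.556,-.045,.151),.065)]:
    for f in (0,1): print(nm,f,inverse_kinematics(p,rot(y)@(F if f else np.eye(3))))
R=rot(.093)
q=sense()["joint_pos"]
ik=[inverse_kinematics((.5145,-.1095,.2),R@A) for A in (np.eye(3),F)]
b=min((i for i in (0,1) if ik[i] is not None),key=lambda i:abs(ik[i][6]-q[6]))
R=R@(np.eye(3),F)[b]; print("flip",b)
command_gripper(0.0,20)
movep((.5145,-.1095,.2),R); move_l((.5145,-.1095,.085),feed=.15); sleep(.2)
f0=sense()["wrist_force"]
r=move_l((.5145,-.1095,.064),feed=.02,until_force=11); sleep(.3)
s=sense(); print(r,s["position"],s["wrist_force"]-f0,s["time_s"])
p,d=camera("side"); cv2.imwrite("pics/key.png",cv2.resize(p[150:250,260:420,::-1],None,fx=5,fy=5,interpolation=2))
E
```

```text
key 0 [-0.435  0.281  0.69   1.937 -0.212  0.996  2.016]
key 1 [-0.652  0.355  0.995  1.946 -0.349  1.024 -0.978]
tongs 0 [ 0.295  0.578  0.393  1.893 -0.318  0.732  2.505]
tongs 1 [-0.138  0.858  1.105  1.916 -0.933  0.999 -0.097]
case 0 [-0.777  0.441 -0.076  2.045  0.053  0.658  0.881]
case 1 [-1.239  0.481  0.515  2.071 -0.371  0.678 -1.853]
pan 0 [-0.378  0.373  0.489  1.91  -0.218  0.91   1.853]
pan 1 [-0.682  0.479  0.926  1.925 -0.464  0.967 -1.044]
flip 1
False [ 0.515 -0.109  0.064] [-0.13  -0.52  -0.427] 6.3667
```

View pics/key.png

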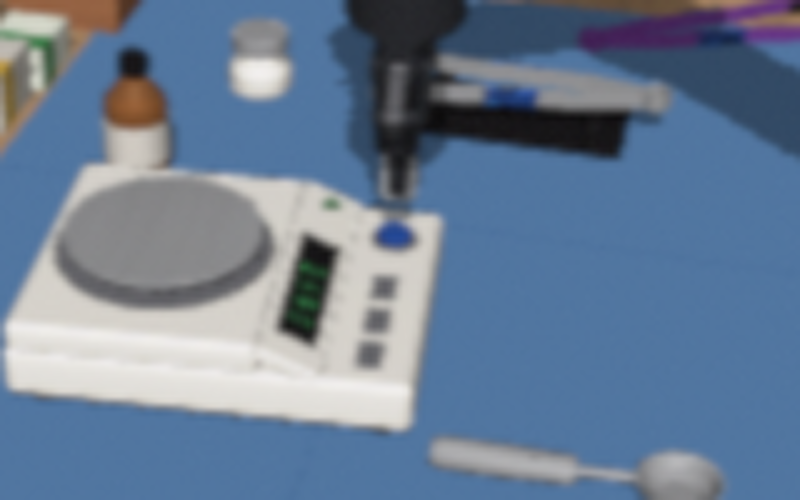

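The picture shows the closed fingertip at crop (395,200) just above or behind the key at (395,235), and there is no contact force. I'll check where that tip really is by projection.

```bash
python3 - <<'E'
from rig import *
from h import *
np.set_printoptions(precision=4,suppress=True)
s=sense(); print(s["position"],s["tcp_rot"].round(3).tolist(),s["finger_gap"],s["wrist_force"])
cp=camera_params("side")
def proj(p): c=cp["rotation"].T@(np.array(p)-cp["position"]); q=cp["K"]@c; return q[:2]/q[2]
for p in [(.5145,-.1095,.039),(.5145,-.1095,.05),(.5145,-.1095,.06),(.5172,-.1092,.05)]:
    q=proj(p); print(p,q,"crop",(q-[260,150])*5)
p,d=camera("side"); P=cloud(cp,d)
for v in range(180,204,2): print(v,P[v,339],P[v,342])
E
```

```text
[ 0.5145 -0.1095  0.064 ] [[0.0, 0.996, 0.093], [0.0, 0.093, -0.996], [-1.0, 0.0, -0.0]] -6.017377486335723e-05 [-0.5942  0.4993 -0.0164]
(0.5145, -0.1095, 0.039) [339.1041 198.4772] crop [395.5203 242.386 ]
(0.5145, -0.1095, 0.05) [339.2112 195.6644] crop [396.0559 228.322 ]
(0.5145, -0.1095, 0.06) [339.3095 193.083 ] crop [396.5475 215.4149]
(0.5172, -0.1092, 0.05) [338.3859 195.6011] crop [391.9296 228.0053]
180 [ 0.5113 -0.0784  0.1273] [ 0.5012 -0.0744  0.131 ]
182 [ 0.5152 -0.1003  0.107 ] [ 0.5061 -0.1038  0.1064]
184 [ 0.5143 -0.0973  0.1016] [ 0.5061 -0.105   0.0983]
186 [ 0.5143 -0.0984  0.0935] [ 0.5059 -0.1058  0.0904]
188 [ 0.5142 -0.0991  0.0856] [ 0.5053 -0.1038  0.0842]
190 [ 0.537  -0.2226  0.0007] [ 0.5261 -0.2233  0.002 ]
192 [ 0.5221 -0.1439  0.0422] [ 0.5248 -0.2174 -0.0027]
194 [ 0.5174 -0.12    0.0496] [ 0.5101 -0.1355  0.0412]
196 [ 0.5148 -0.1074  0.0499] [ 0.5073 -0.1218  0.0422]
198 [ 0.513  -0.0992  0.0476] [ 0.5048 -0.1088  0.0429]
200 [ 0.5124 -0.0972  0.0412] [ 0.5024 -0.0969  0.043 ]
202 [ 0.5094 -0.0826  0.0432] [ 0.5001 -0.0856  0.0428]
```

The fingertips show at z≈0.08 with the TCP at 0.064, so they stand farther back than stated. The key has not been touched. I'll carry on down until contact and use the contact height to calibrate the tip.

```bash
python3 - <<'E'
from rig import *
from h import *
np.set_printoptions(precision=4,suppress=True)
f0=sense()["wrist_force"]
r=move_l((.5145,-.1095,.015),feed=.02,until_force=2.5)
s=sense(); print(r,s["position"],s["wrist_force"]-f0,s["time_s"])
if r:
    z=s["position"][2]
    r=move_l((.5145,-.1095,z-.012),feed=.012,until_force=10)
    s=sense(); print(r,s["position"],s["wrist_force"]-f0,s["time_s"])
sleep(.3); s=sense(); print(s["position"],s["wrist_force"]-f0)
cp=camera_params("side"); p,d=camera("side"); cv2.imwrite("pics/key2.png",cv2.resize(p[150:250,260:420,::-1],None,fx=4,fy=4,interpolation=2))
E
```

```text
True [ 0.5145 -0.1095  0.0347] [0.739  0.1294 3.4472] 7.9083
True [ 0.5145 -0.1095  0.0321] [-1.2023  1.1515  7.4255] 8.3833
[ 0.5145 -0.1095  0.0321] [-0.9435  1.4641  7.557 ]
```

View pics/key2.png

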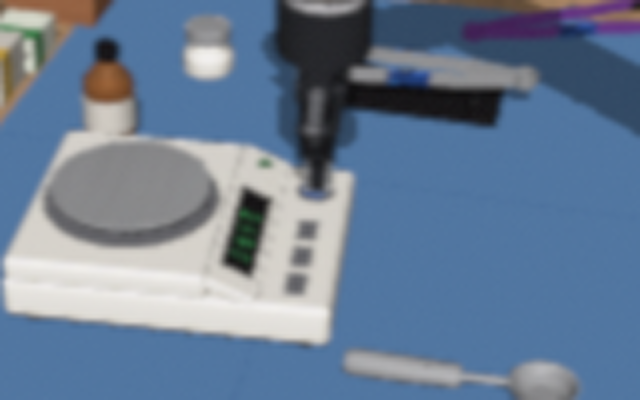

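The contact height matches the 5 mm travel: first touch at about 0.037, held at 0.0321 with 7.5 N. So the tips are about 13 mm *behind* the reported TCP, a 38 mm offset from the data sheet. I'll press once more to confirm the stop, release, and hover over the tongs.

```bash
python3 - <<'E'
from rig import *
from h import *
np.set_printoptions(precision=4,suppress=True)
r=move_l((.5145,-.1095,.0285),feed=.01,until_force=6)
s=sense(); print(r,s["position"],s["wrist_force"]); sleep(.2)
move_l((.5145,-.1095,.08),feed=.12)
R=sense()["tcp_rot"]; Rt=rot(.065)@np.diag([1,-1,-1.])
movep((.474,-.364,.12),Rt); command_gripper(.062,20)
move_l((.474,-.364,.05),feed=.15); sleep(.2)
s=sense(); print(s["position"],s["wrist_force"],s["finger_gap"],s["joint_pos"],s["time_s"])
cp=camera_params("side"); p,d=camera("side"); np.save("s3.npy",d)
P=cloud(cp,d); m=(abs(P[...,0]-.474)<.06)&(abs(P[...,1]+.364)<.07)
for z in np.arange(.02,.14,.008):
    k=m&(P[...,2]>z)&(P[...,2]<z+.008)&(p.max(-1)<110)
    if k.sum(): print(round(z,3),k.sum(),P[k].min(0),P[k].max(0))
t,d2=camera("top"); A=cv2.resize(p[125:205,290:420,::-1],None,fx=6,fy=6,interpolation=2)[:,:780]
cv2.imwrite("pics/hover.png",A); cv2.imwrite("pics/top_hover.png",cv2.resize(t[150:280,350:480,::-1],None,fx=4,fy=4,interpolation=2))
E
```

```text
True [ 0.5145 -0.1095  0.0321] [-0.3613  0.5077  4.9406]
[ 0.4746 -0.3645  0.0511] [-0.2915 -0.1898 -0.7739] 0.06181238888653945 [ 0.0427  0.6544  0.7654  1.9007 -0.6076  0.8318 -0.3746] 12.1333
0.02 20 [ 0.414  -0.3881  0.0217] [ 0.533  -0.3236  0.0277]
0.028 17 [ 0.4619 -0.3873  0.028 ] [ 0.4956 -0.3372  0.0353]
0.036 11 [ 0.4752 -0.385   0.0363] [ 0.4957 -0.3359  0.0418]
0.068 5 [ 0.4693 -0.3982  0.0698] [ 0.4808 -0.3218  0.076 ]
0.076 10 [ 0.4671 -0.3284  0.0773] [ 0.4818 -0.3176  0.0833]
0.084 12 [ 0.4666 -0.3975  0.0846] [ 0.4892 -0.319   0.0915]
0.092 11 [ 0.4668 -0.3927  0.0921] [ 0.4826 -0.315   0.0997]
0.1 10 [ 0.4646 -0.3298  0.1004] [ 0.4827 -0.318   0.1072]
0.108 1 [ 0.4673 -0.3153  0.1094] [ 0.4673 -0.3153  0.1094]
0.116 20 [ 0.4598 -0.3256  0.1162] [ 0.484  -0.2999  0.124 ]
0.124 9 [ 0.4623 -0.3228  0.1249] [ 0.4843 -0.2961  0.1309]
0.132 14 [ 0.4582 -0.3905  0.132 ] [ 0.4898 -0.2964  0.1399]
```

View pics/hover.png

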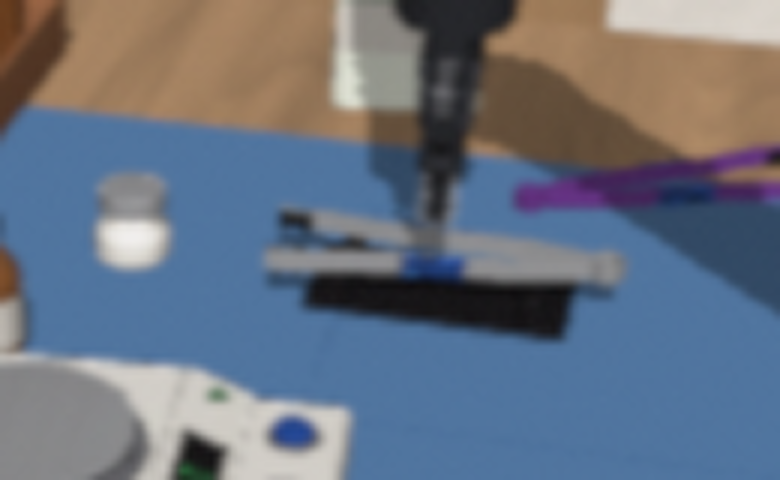

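The side view shows the tips straddling the blue grips with the open jaws to the left, at a hover tip height of about z=0.068. The second key press stopped on force noise, so the stop isn't proven. I'll redo the press with a larger threshold and averaged force before taking the tongs.

```bash
cat >> h.py <<'E'
def fz(n=10):
    import rig; a=[]
    for _ in range(n): a.append(rig.sense()["wrist_force"]); rig.sleep(.02)
    return np.mean(a,0)
E
python3 - <<'E'
from rig import *
from h import *
np.set_printoptions(precision=4,suppress=True)
Rt=rot(.065)@np.diag([1,-1,-1.]); X=(.5145,-.1095)
move_l((.474,-.364,.1),feed=.25); command_gripper(0,20)
movep((*X,.07),Rt); move_l((*X,.042),feed=.1); sleep(.1); f0=fz()
r=move_l((*X,.022),feed=.03,until_force=16); sleep(.1); s=sense(); print(r,s["position"],fz()-f0)
move_l((*X,.05),feed=.1); sleep(.1); print("released",fz()-f0)
p,d=camera("side"); print("key z",np.median(cloud(camera_params("side"),d)[194:198,337:340,2]))
move_l((*X,.1),feed=.2); movep((.474,-.364,.1),Rt); command_gripper(.062,20)
move_l((.474,-.364,.03),feed=.2); r=move_l((.474,-.364,0.),feed=.06,until_force=8); print("down",r,sense()["position"])
if not r:
    command_gripper(.040,20); sleep(.2); s=sense(); print(s["finger_gap"],s["position"],fz(5),s["time_s"])
E
```

```text
True [ 0.515  -0.1094  0.032 ] [-2.0488  0.8192 10.8023]
released [ 0.2707 -0.0055  0.097 ]
key z 0.04983987763675379
down False [ 0.4739 -0.3641 -0.0001]
0.04044825911766445 [ 0.4746 -0.3645  0.0009] [-0.2872  0.9138  6.0858] 19.9833
```

The press is confirmed: 10.8 N at the same 0.032 stop, and the key is up again (top z 0.0498). The tongs are now between the fingers, so I'll lift and look.

```bash
python3 - <<'E'
from rig import *
from h import *
np.set_printoptions(precision=4,suppress=True)
move_l((.474,-.364,.03),feed=.05); sleep(.2); print(sense()["finger_gap"],fz(5))
move_l((.474,-.364,.14),feed=.15); sleep(.3); s=sense(); print(s["position"],s["finger_gap"],fz(5),s["time_s"])
p,d=camera("side"); t,dt=camera("top")
np.save("s4.npy",d); np.save("t4.npy",dt); cv2.imwrite("t4.png",t[...,::-1]); cv2.imwrite("s4.png",p[...,::-1])
a=cv2.resize(p[90:200,290:420,::-1],None,fx=4,fy=4,interpolation=2); b=cv2.resize(t[150:290,395:463,::-1],None,fx=4,fy=4,interpolation=2)
im=np.zeros((560,800,3),np.uint8); im[:440,:520]=a; im[:560,525:797]=b; cv2.imwrite("pics/lift.png",im)
E
```

```text
0.04013874497186244 [ 0.0254 -0.1449 -0.3988]
[ 0.4737 -0.3639  0.1394] 0.040466215156396076 [-0.203  -0.0175 -0.9517] 22.2833
```

View pics/lift.png

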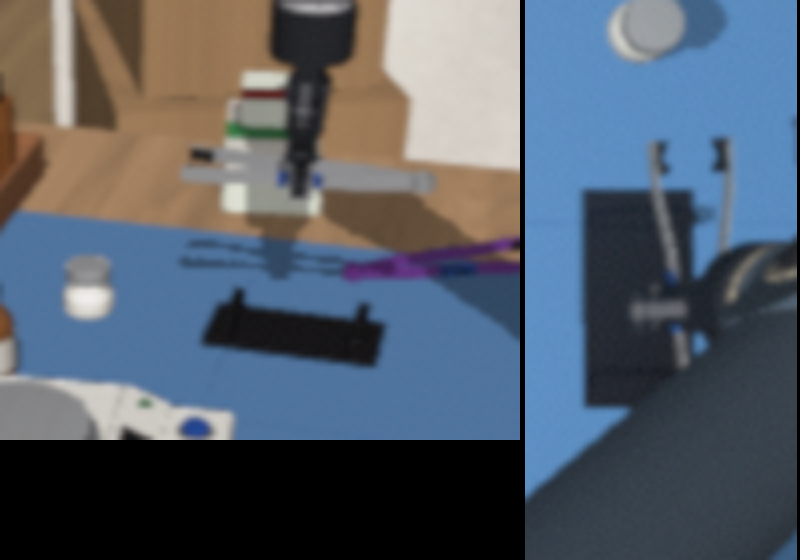

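The tongs are lifted clear of the rest and look level. The jaws show at top px (428.3,189.3) and (443.8,188.8). Next I'll work out where they are relative to the TCP.

```bash
python3 - <<'E'
from rig import *
from h import *
np.set_printoptions(precision=4,suppress=True)
cp=camera_params("top"); P=cloud(cp,np.load("t4.npy"))
print(ray(cp,[(428.25,189.25),(443.75,188.75)],.172), ray(cp,[(428.25,189.25),(443.75,188.75)],.172).mean(0)-[.4739,-.364,.1395])
Q=cloud(cp,np.load("t4.npy"))[185:225,420:450].reshape(-1,3); k=(Q[:,2]>.13)&(Q[:,2]<.2)
print("top: ",[(x,np.percentile(Q[k&(abs(Q[:,0]-x)<.006)][:,2],[20,50,80])) for x in (.565,.55,.535,.52)])
S=cloud(camera_params("side"),np.load("s4.npy"))[120:145,330:402].reshape(-1,3); k=(abs(S[:,1]+.364)<.05)&(S[:,2]>.13)&(S[:,2]<.21)
for x in (.57,.55,.53,.51,.44,.42,.40,.38):
    q=S[k&(abs(S[:,0]-x)<.008)]; print(x,len(q),q[:,2].min() if len(q) else 0,q[:,2].max() if len(q) else 0)
F=np.diag([1,-1,-1.]); 
for p,y in [((.40,.30,.14),.198),((.379,.358,.01),.198),((.556,-.045,.11),.065)]: print(inverse_kinematics(p,rot(y)@F))
E
```

```text
[[ 0.5688 -0.3379  0.172 ]
 [ 0.5699 -0.3792  0.172 ]] [0.0954 0.0055 0.0325]
top:  [(0.565, array([0.1737, 0.1763, 0.1785])), (0.55, array([0.1709, 0.1763, 0.1787])), (0.535, array([0.1684, 0.1757, 0.1788])), (0.52, array([0.17  , 0.1747, 0.1794]))]
0.57 32 0.16466818508696413 0.1795820019202382
0.55 33 0.1645819309749843 0.17922486211681032
0.53 37 0.16460503701066442 0.18016661472588502
0.51 30 0.16609715116071166 0.17857041872796742
0.44 32 0.1635115498174412 0.18025604074082824
0.42 30 0.16368605897083754 0.17955498901601397
0.4 27 0.16506355825005203 0.17828279526735813
0.38 21 0.16427266195045698 0.1794939768018069
[-1.5241  0.4221  1.025   2.0658 -0.4628  0.9014 -1.6133]
[-1.3901  0.6216  0.7353  2.0984 -0.6781  0.6722 -1.5665]
[-0.6442  0.5334  0.8823  1.9596 -0.5273  0.8951 -0.9926]
```

```bash
python3 - <<'E'
from rig import *
from h import *
np.set_printoptions(precision=4,suppress=True)
R=rot(.198)@np.diag([1,-1,-1.])
move_l((.52,-.05,.14),rot(.1)@np.diag([1,-1,-1.]),feed=.2)
move_l((.3781,.3589,.10),R,feed=.2); move_l((.3781,.3589,.065),feed=.1); sleep(.3)
s=sense(); print(s["position"],s["finger_gap"],s["time_s"],s["joint_pos"])
p,d=camera("side"); t,dt=camera("top"); np.save("t5.npy",dt); np.save("s5.npy",d)
im=np.zeros((600,800,3),np.uint8)
a=cv2.resize(t[195:260,125:230,::-1],None,fx=5,fy=5,interpolation=2); b=cv2.resize(p[255:375,260:400,::-1],None,fx=2.2,fy=2.2,interpolation=2)
im[:325,:525]=a; im[330:330+264,:308]=b; cv2.imwrite("pics/case.png",im)
E
```

```text
[0.3783 0.3592 0.0654] 0.04002007041351576 27.325 [-1.446   0.5278  0.7983  2.0717 -0.5504  0.7616 -1.6758]
```

View pics/case.png

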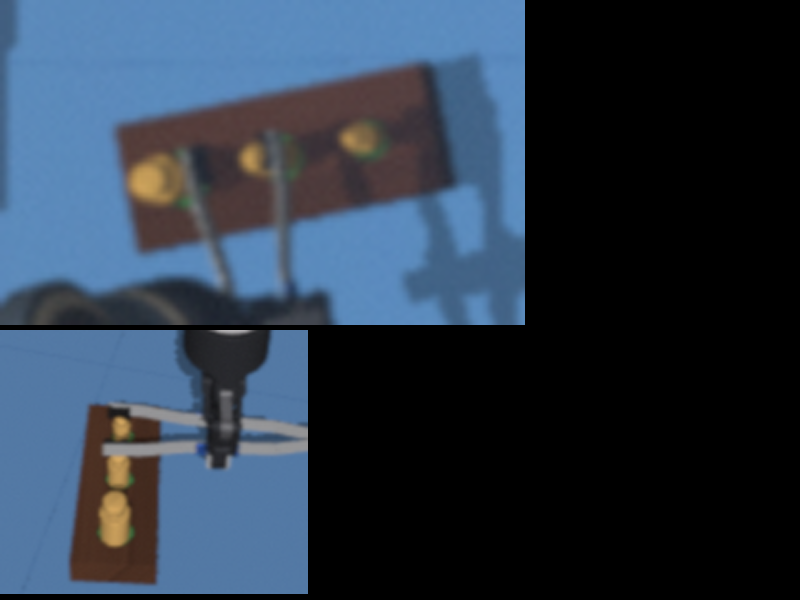

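The jaws are at top px (164,227.6) and (179,224.6). I'll compare their midpoint with the weight at its own height.

```bash
python3 - <<'E'
from h import *
from rig import *
np.set_printoptions(precision=4,suppress=True)
cp=camera_params("top")
print("jaw mid",ray(cp,[(164,227.6),(179,224.6)],.098).mean(0))
P=cloud(cp,np.load("t5.npy"))[195:260,125:230]; d=P.reshape(-1,3)
k=(d[:,2]>.09)&(d[:,2]<.112)&(d[:,0]>.45)&(d[:,1]>.33)&(d[:,1]<.44); q=d[k]
for lo,hi in((.45,.462),(.462,.474),(.474,.49)):
    y=q[(q[:,0]>lo)&(q[:,0]<hi)]; print(lo,len(y),np.sort(y[:,1]))
print("tips",q[:,0].max())
# weight from the first side view too
P=cloud(camera_params("side"),np.load("side0.npy"))[285:370,290:340].reshape(-1,3)
for z in (.035,.042,.062):
    q=P[(abs(P[:,2]-z)<.004)&(abs(P[:,0]-.472)<.02)&(abs(P[:,1]-.377)<.02)]; print(z,len(q),q.min(0),q.max(0))
E
```

```text
jaw mid [0.4735 0.3774 0.098 ]
0.45 21 [0.3465 0.347  0.3474 0.3474 0.3475 0.3485 0.3488 0.3494 0.3909 0.3914
 0.3927 0.395  0.3956 0.396  0.3963 0.3967 0.3971 0.3975 0.3984 0.3985
 0.4   ]
0.462 41 [0.3476 0.3477 0.3478 0.3489 0.3491 0.3492 0.3497 0.3497 0.3499 0.3505
 0.3506 0.3506 0.3509 0.3514 0.3526 0.3536 0.3548 0.3549 0.3563 0.3571
 0.3594 0.3895 0.3908 0.3927 0.3927 0.3941 0.3943 0.3945 0.3946 0.3946
 0.3956 0.3965 0.3965 0.3967 0.3977 0.399  0.3995 0.4    0.401  0.4014
 0.4034]
0.474 37 [0.3495 0.3505 0.3505 0.3507 0.3509 0.351  0.3515 0.3518 0.3519 0.3524
 0.3525 0.3534 0.3536 0.354  0.355  0.3554 0.3561 0.3572 0.3572 0.3577
 0.3596 0.3596 0.3596 0.3931 0.394  0.3941 0.3941 0.3943 0.3964 0.3968
 0.3972 0.3983 0.3988 0.4002 0.4014 0.4026 0.4029]
tips 0.4880749427993115
0.035 61 [0.452  0.359  0.0311] [0.4919 0.3969 0.0388]
0.042 26 [0.462  0.3711 0.0381] [0.4795 0.3885 0.0458]
0.062 32 [0.4641 0.3712 0.0592] [0.4794 0.3871 0.066 ]
```

The jaw midpoint is within 2 mm of the weight axis (0.4715, 0.3772). I'll descend with a −1.5 mm x correction, squeeze and lift.

```bash
python3 - <<'E'
from rig import *
from h import *
np.set_printoptions(precision=4,suppress=True)
X=(.3765,.3589)
r=move_l((*X,.0125),feed=.06,until_force=6); sleep(.2); print(r,sense()["position"],sense()["finger_gap"])
if not r:
    command_gripper(.02,35); sleep(.4); s=sense(); print(s["finger_gap"],s["position"],fz(5))
    move_l((*X,.045),feed=.04); sleep(.3); s=sense(); print(s["finger_gap"],s["position"],fz(5),s["time_s"])
    p,d=camera("side"); t,dt=camera("top"); np.save("s6.npy",d)
    im=np.zeros((600,800,3),np.uint8)
    a=cv2.resize(t[195:260,125:230,::-1],None,fx=4,fy=4,interpolation=2); b=cv2.resize(p[245:375,260:420,::-1],None,fx=4,fy=4,interpolation=2)
    im[:520,:640]=b; im[340:600,380:800]=a; cv2.imwrite("pics/held.png",im)
E
```

```text
False [0.3767 0.3591 0.0128] 0.04002740671935922
0.031433349368687025 [0.3767 0.3591 0.0126] [0.0427 0.6161 0.0317]
0.031581847686330516 [0.3765 0.3588 0.0449] [ 0.4918  0.4934 -1.5896] 30.6167
```

View pics/held.png

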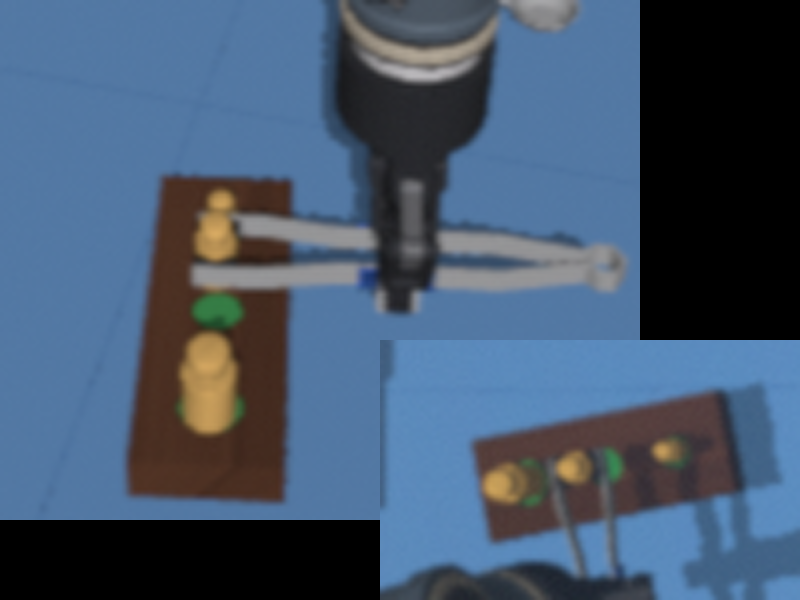

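The green well is empty at (218,310). The weight is upright in the jaws at (215,235) and the finger gap is 31.5 mm. Now I'll carry it to the pan.

```bash
python3 - <<'E'
from rig import *
from h import *
np.set_printoptions(precision=4,suppress=True)
R=rot(.07)@np.diag([1,-1,-1.])
move_l((.3765,.3589,.15),feed=.1)
move_l((.5556,-.046,.15),R,feed=.13); sleep(.2)
move_l((.5556,-.046,.1086),feed=.05); sleep(.6)
s=sense(); print(s["position"],s["finger_gap"],fz(5),s["time_s"])
p,d=camera("side"); t,dt=camera("top")
P=cloud(camera_params("side"),d); hs=cv2.cvtColor(p,cv2.COLOR_RGB2HSV)
k=(hs[...,0]<28)&(hs[...,1]>90)&(abs(P[...,0]-.651)<.07)&(abs(P[...,1]+.039)<.07)&(P[...,2]>.09); print("brass",k.sum(),P[k].min(0),P[k].max(0),P[k].mean(0))
im=np.zeros((600,800,3),np.uint8)
im[:480,:]=cv2.resize(p[120:240,240:440,::-1],None,fx=4,fy=4,interpolation=2); im[350:,550:]=cv2.resize(t[125:225,270:370,::-1],(250,250),interpolation=2); cv2.imwrite("pics/end.png",im)
E
```

```text
[ 0.5556 -0.046   0.1086] 0.031392914249166876 [-0.3247 -0.1538 -1.2807] 37.3333
brass 55 [ 0.5867 -0.0487  0.1246] [ 0.6639 -0.0209  0.2954] [ 0.6431 -0.0349  0.1667]
```

View pics/end.png

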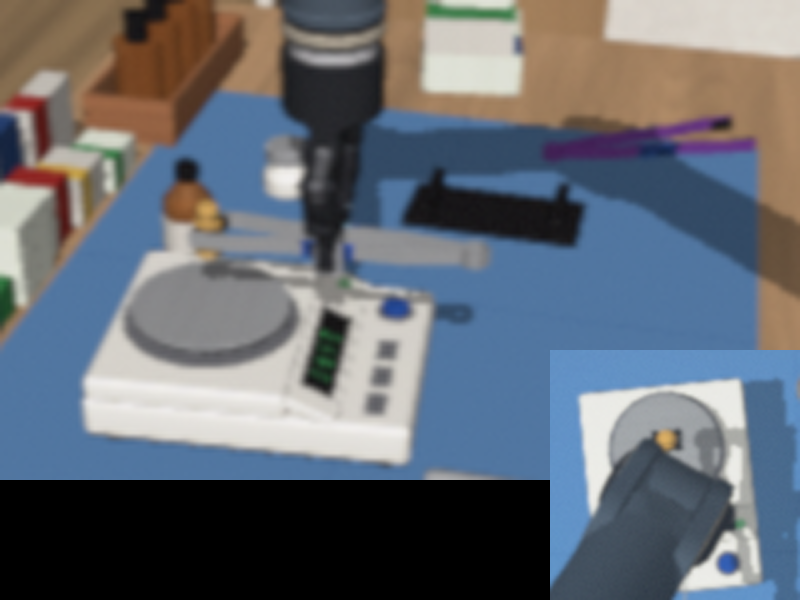

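The weight hangs upright over the middle of the pan, with its foot about 45 mm above it. The tips and tongs are clear of the balance and the key is up.

```bash
python3 -c "
from rig import *
finish_job()"
```

```text
the job is handed in; nothing more can be done
```

I carried out all three steps and handed the job in while still holding the weight; `finish_job()` gives no verdict. The robot clock read about 37 s, under the 67 s limit.

- **Calibration key:** I pressed it to its stop and let it come up. The proof was 10.8 N at the same TCP height (0.032 m) as the earlier press. With the key released, the side camera read its top at 49.8 mm.
- **Tongs:** I gripped them lightly at a 40 mm gap and lifted them off the rest. They hung level, with the jaws 95 mm ahead of the grip.
- **Weight:** I squeezed the tongs on the 100 g weight with 35 N (gap 31.4 mm) and lifted it out of the well.
- **Last check before hand-in:** The weight was upright over the middle of the pan. Its foot was about 45 mm above the pan, worked out from the arm pose; the lowest brass seen by the camera was at 125 mm, which agrees. The gap was steady at 31.4 mm. Tongs and fingers looked clear of the balance and the key was up.

**What disagreed or failed:**
- **Fingertips:** the closed fingertips were about 13 mm behind the reported TCP, not 25 mm ahead as stated. I calibrated this on the key contact and allowed for it from then on.
- **Key press:** my first descent stopped short of the key because of that offset. A later press stopped early on force noise, so I repeated it.
- **Rest:** it looks black in the images, not white as listed.
- **Tongs contact:** while closing on the tongs there was a brief 6 N upward force. It was gone after the lift.
- **Bystanders:** I did not measure their positions again at the end; those in view looked unmoved.

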